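# Close the terminal housing cover and hold it on its seal

### The arm

A 7-joint arm with a two-finger parallel gripper is mounted at the origin on a cart in front of the work surface, level with it; the furniture and walls round the work are solid. World frame = base frame: x ahead of the robot, y to its left, z up, the work surface at z = 0. Lengths are in mm, angles in rad, forces in N, time in s.
With the tool pointing down it reaches from about 400 to 875 mm from the base axis. Payload 4.4 kg.
Tool frame: the origin (TCP) lies midway between the tips of the shut fingers; the grasp point (between the pads) lies 19 mm behind it; x points along the fingers, y is the direction in which the jaws open and shut, and the axes are right-handed (so a half turn about x gives the same grasp; the last joint's range is limited). The gripper opens to 85 mm and grips with 20 to 120 N. Pads are 22 mm wide; open, the fingers measure 114 mm over their backs; the gripper's body (76 mm by 85 mm) begins 54 mm behind the grasp point. The pads swing forward as they close: fully open they stand 13 mm farther back than shut.
Start: joints at [-1.192, 0.628, 0.038, 1.517, -0.027, 0.996, -0.02], TCP at [279.66, 586.778, 231.313] pointing down, gripper open.
Joint ranges: [-3.06, 3.06], [-0.37, 2.12], [-1.25, 1.32], [0.18, 2.47], [-1.1, 4.24], [0.23, 1.98], [-2.94, 2.94]. Speed limits (rad/s): [2.57, 2.57, 3.14, 3.14, 3.14, 3.14, 3.14].

### API

Orientations are given as [roll, pitch, yaw] about the fixed x, y, z axes, in that order (R = Rz(yaw) Ry(pitch) Rx(roll)).
In Python, from cell import ctrl gives the robot as it stands.
- The arm moves only by the tool arm_command, never from a script. Its argument "series" is a list of rows, each a list of 7 numbers: the opening, from 0 (shut) to 1 (fully open), then the shift along the world's x, y, z in cm, then the turn, a rotation vector about the world's x, y, z in degrees. In form: [[claw, x, y, z, rx, ry, rz], ...]. A call has 1 to 20 rows; each row shifts and turns the commanded pose from where the row before left it; what a row does not reach is not made up. A row lasts 1/12 s, in which the tool goes at most 41.7 mm and 7.16 degrees, less where a joint would pass 70% of its speed; a pose out of reach is approached as far as the arm can. A call with a gripper value outside its range is refused whole. The fingers move at their own pace and stop on an object; the grip force is fixed at half the most. Time passes only in rows, so rows that do not move let the fingers close. It gives the time, the measured TCP pose, the force and the opening at its end, in the units of the state.
- ctrl.read_state(): the state, without advancing time (a new reading comes with each control period).
- ctrl.get_image(name): name is "side" or "top"; returns the picture (384x512x3 uint8, blue, green, red); there is no depth.
- ctrl.calibration(name): a dict with "fovy" (degrees; the focal length in pixels is half the picture's height over the tangent of half this angle, whatever the lens; pixels are square), "cx", "cy" (the principal point, pixels), "cam_to_world" (4x4, takes a point from camera to world coordinates). Camera axes: x right, y up, looking along -z (the intrinsics and any distortion apply to the point x, -y, -z); pixel columns grow to the right and rows downward; lengths in mm; the calibration is good to about 2 mm. A picture is of the moment at which its call begins. calibration takes no time and is no camera call.
- ctrl.finish_job(): hands the job in, once; it reports no verdict.
Trained networks look in the newest picture that a camera, given by its name, has taken for a name from the list of things; names that differ only in an ending like _2 or _b are one class to them, and where a whole thing is asked for, a point or a joint stands for the part that bears it (a point fixed in the world has none). Each returns a list of dicts, best first, with "conf" (0 to 1); they miss things now and then, are a little off and sometimes report something else, mostly with a low value. They report only what shows in the picture. A call takes as long as a camera call.
- ctrl.spot_in(label, camera): "centre" ([x, y, z] in mm, in world coordinates, good to about 4 mm: the middle of the surface that is visible of it).
The state is a dict: "clock": time; "qpos": joint angles; "qd": joint speeds; "tau": joint torques, N m; "eef_pos": TCP position; "tool_rot": TCP orientation; "force": force on the tool from outside, world axes, zero at the start; "torque": the same for the moment, N m; "width": finger opening in mm.
Only numpy, scipy, OpenCV 4.12 (cv2) and the standard library are available. Lean on these libraries where they do the work, as an engineer would, in place of code of your own. Each camera call takes 0.05 s, during which the arm holds its last target.

### The job

Set the loose cover, which can be carried by its wing fastener, squarely on the open terminal housing and press it down until it sits level on the raised rubber seal, with the wing still standing crosswise. Only then, on the housing, turn the wing clockwise seen from above until it lies along the long side of the housing, so that the key under the cover lines up with its slot, and push the cover fully home against the metal frame. Finish while still holding it pressed there; leave the other things on the bench where they are.

Things in the scene. Friction and masses are not known exactly. Their poses are not given: they have to be found in the camera images.
- housing: Bare aluminium housing, open top, fixed to the bench: 130 mm along its x, 100 along y, 60 high; opening 100 x 70 mm. Two glands stick out 14 mm at +y. Origin: centre of underside. 6 mm below the frame top a bracket has a slot 34 x 13 mm along housing x: the cover's key enters only if along housing x within about 0.25 rad; crosswise it stops the cover about 4 mm short of home.
- frame (a point): centre of the housing's opening at the height of the metal frame's top, 60 mm above the housing's origin; axes as the housing's
- seal (a joint): compression in m of the sprung black rubber seal round the opening: 0 free, its top then 6 mm above the metal frame; 0.006 when the cover touches the frame. It stays level, pushes up with 2 N at 0 and 13 N at 0.006, and gives under 0.5 mm under the cover's own weight.
- cover: Loose painted cover, 160 g: flange 120 (x) by 90 mm (y), 4 thick, over a skirt 14 deep, 96 x 66 mm, its lower 5 mm tapering to 90 x 60, which drops into the opening; half a turn makes no difference. Origin: centre of the skirt's lower edge; flange top 18 mm, wing top 46 mm above it. Origin is 52 mm above the housing's when resting on the free seal, 46 mm when home on the frame.
- fastener (a joint): angle of the quarter-turn fastener in the cover, rad, counter-clockwise from above: 0 = wing and key along the cover's x (aligned); starts crosswise at 0.95 to 1.45. Friction 0.05 N m: it stays where left and the cover keeps its angle when carried by the wing. No click or stop at 0 (stops at -0.5 and 1.75).
- wing (a point): where to grip the dark steel wing: on its axis at the cover's centre, 36 mm above the cover's origin. The wing is an upright plate 36 mm long (point x), 10 thick (point y), from 20 to 46 mm above the cover's origin; below it a boss 16 mm across, top 21 mm above the origin. The hidden key under the cover, 26 x 6 mm, is parallel to the wing.
- tape_roll: roll of black tape lying flat, 58 mm across, 18 mm high; a bystander, origin at the centre of its underside
- hex_key: black L-shaped hex key lying flat, 26 x 77 mm, 4 mm thick; a bystander, origin at the centre of its underside
- flux_pot: small round jar, 44 mm across, 35 mm high; a bystander, origin at the centre of its underside
- small_carton: closed cardboard carton, 48 x 70 x 36 mm; a bystander, origin at the centre of its underside
- coupling: small silvery shaft coupling standing upright, 26 mm across, 30 mm high; a bystander, origin at the centre of its underside
- terminal_5: small green screw-terminal block, 14 x 26 mm, 12 mm high; a bystander, origin at the centre of its underside

How it is judged:
By the outcome, as a careful person would: the job done as asked, in the order asked, and still so for the second after the job is handed in, while the arm keeps its last pose, push and grip.
It also fails if it takes over 48 s, if anything falls off the work surface, if the arm or the gripper's body presses on something with over 40 N, if the wrist force passes 120 N, or if a joint passes its speed limit or range.

## Working session

There is one attempt and no reset: what is moved stays moved. The work goes in short steps, Python scripts to look and compute and a tool call to move; the robot and the scene stay as the last step left them, time stands still between calls to the robot, and variables do not carry over. Pictures are saved under pics/ and viewed, and the job is handed in when it is done.

Besides the shell and the picture viewer there is one more tool, called after "Emit:" as a command line: name --pt "numbers of a row" for each row, then --argument value for the rest. arm_command: Moves the arm, as the interface text tells. Its arguments: {"type":"object","properties":{"series":{"type":"array"}},"required":["series"]}

```bash
ls; mkdir -p pics; python3 - <<'E'
from cell import ctrl
import cv2,numpy as np
s=ctrl.read_state(); print(s)
for n in("side","top"):
    im=ctrl.get_image(n); cv2.imwrite(f"pics/{n}0.png",im); c=ctrl.calibration(n); print(n,c)
    for l in("cover","housing","wing","tape_roll","hex_key","flux_pot","small_carton","coupling","terminal_5"):
        print(l,[(np.round(d["centre"]),round(d["conf"],2)) for d in ctrl.spot_in(l,n)][:3])
E
```

```text
pics
{'clock': 0.0, 'qpos': array([-1.19183723,  0.62933146,  0.03842717,  1.5183967 , -0.02700307,
        0.9962772 , -0.02001823]), 'qd': array([-2.61505398e-04, -1.98658542e-03,  1.42484130e-03,  2.98320704e-05,
       -3.37263239e-04, -2.42496832e-04,  6.73319079e-04]), 'tau': array([ 1.40570464e-04, -5.63419461e+01,  1.22629791e+00, -1.93448639e+01,
        1.09810082e-02,  1.05174558e-02,  1.59197054e-05]), 'eef_pos': array([279.34980337, 586.20955404, 230.38913976]), 'tool_rot': array([-1.56365306,  1.56890111, -2.00842075]), 'force': array([-1.02688045, -0.49628298, -0.04999258]), 'torque': array([ 0.06541472,  0.02629997, -0.08597133]), 'width': 85.46685077813527}
side {'fovy': 42.344602143727755, 'cx': 254.60408109199096, 'cy': 201.2875951684832, 'cam_to_world': array([[ 5.83204574e-01,  6.80882529e-01, -4.43025290e-01,
         1.40255933e+02],
       [-8.12314801e-01,  4.86054145e-01, -3.22329075e-01,
        -1.85816857e+02],
       [-4.13395729e-03,  5.47859791e-01,  8.36559956e-01,
         9.22879933e+02],
       [ 0.00000000e+00,  0.00000000e+00,  0.00000000e+00,
  
[... 680 characters left out ...]
95746933e-02, -1.05486938e-03,
         1.33329644e+02],
       [-6.14888470e-03,  1.72687849e-01,  9.84957409e-01,
         1.12542851e+03],
       [ 0.00000000e+00,  0.00000000e+00,  0.00000000e+00,
         1.00000000e+00]])}
cover [(array([590.,  24.,  14.]), 0.7)]
housing [(array([416., 312.,  58.]), 0.67)]
wing [(array([593.,  22.,  44.]), 0.4)]
tape_roll [(array([366., 117.,  16.]), 0.68), (array([416., 314.,  53.]), 0.26)]
hex_key []
flux_pot [(array([716.,  94.,  36.]), 0.79)]
small_carton [(array([778.,  13.,  34.]), 0.93)]
coupling [(array([450., 175.,  31.]), 0.41), (array([416., 310.,  64.]), 0.35)]
terminal_5 [(array([589.,  23.,  15.]), 0.57), (array([430.,  64.,  12.]), 0.4)]
```

View pics/top0.png

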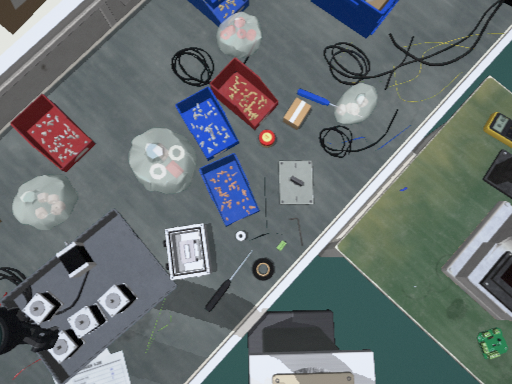

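View pics/side0.png

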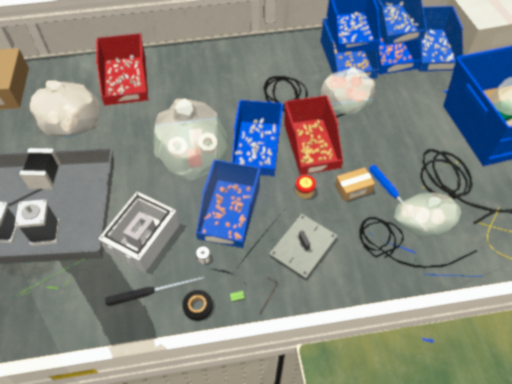

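The top view shows the cover at about (297,182), with its wing at (297,181), and the open housing at (189,250). The side view shows the cover at about (304,245) and the housing at (140,228). I'll zoom in for the corners.

```bash
python3 - <<'E'
import cv2,numpy as np
t=cv2.imread("pics/top0.png"); s=cv2.imread("pics/side0.png")
def cr(im,x,y,w,h,k): return cv2.resize(im[y:y+h,x:x+w],None,fx=k,fy=k,interpolation=cv2.INTER_CUBIC)
a=np.hstack([cr(t,268,152,60,60,6.5),cr(t,158,218,60,60,6.5)]);cv2.imwrite("pics/z_top.png",a)
a=np.hstack([cr(s,264,210,80,80,5),cr(s,95,185,90,90,400/90)]);cv2.imwrite("pics/z_side.png",a)
E
```

```text
(no output)
```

View pics/z_top.png

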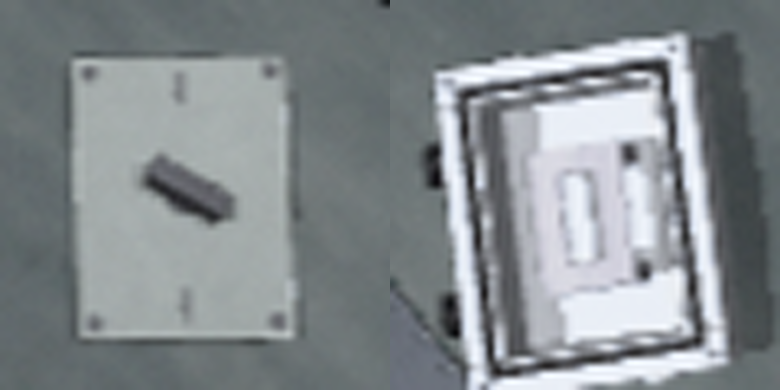

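View pics/z_side.png

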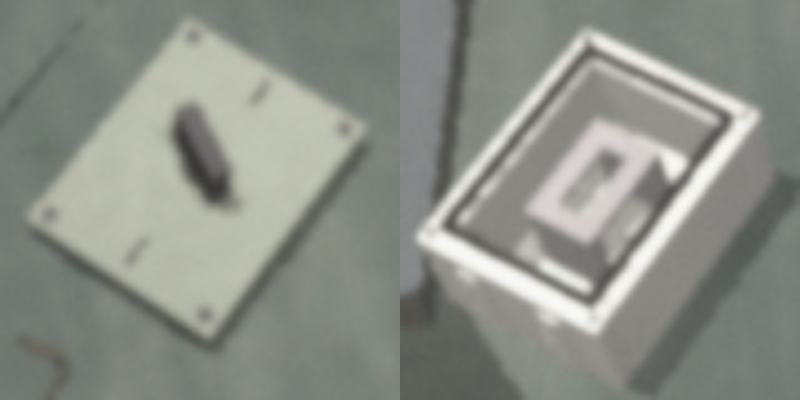

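```bash
cat > h.py <<'E'
import numpy as np,cv2
from scipy.optimize import least_squares
from cell import ctrl
def cam(n):
    c=ctrl.calibration(n); f=192/np.tan(np.radians(c["fovy"]/2)); return f,c["cx"],c["cy"],np.linalg.inv(c["cam_to_world"])
C={n:cam(n) for n in("side","top")}
def proj(n,P):
    f,cx,cy,M=C[n]; p=np.atleast_2d(P)@M[:3,:3].T+M[:3,3]
    return np.c_[cx+f*p[:,0]/-p[:,2],cy+f*p[:,1]/p[:,2]]
def pts(x,y,z,yaw,L,W):
    c,s=np.cos(yaw),np.sin(yaw)
    q=np.array([[L/2,W/2],[L/2,-W/2],[-L/2,-W/2],[-L/2,W/2]])
    return np.c_[x+c*q[:,0]-s*q[:,1],y+s*q[:,0]+c*q[:,1],np.full(4,z)]
def un(a,ox,oy,k): return (np.array(a,float)+.5)/k-.5+[ox,oy]
def draw(im,uv,k,ox,oy,col):
    q=((uv-[ox,oy]+.5)*k-.5); cv2.polylines(im,[np.int32(np.round(q*8))],True,col,1,cv2.LINE_AA,3)
def crop(im,x,y,w,h,k): return cv2.resize(im[y:y+h,x:x+w],None,fx=k,fy=k,interpolation=cv2.INTER_CUBIC)
E
cat > fit.py <<'E'
from h import *
nan=np.nan
ct=un([[72,58],[286,58],[298,338],[78,340]],268,152,6.5)
cs=un([[190,18],[368,130],[210,347],[28,218]],264,210,5)
ht=un([[48,72],[297,35],[337,355],[nan,nan]],158,218,6.5)
hs=un([[188,28],[360,112],[195,332],[18,238]],95,185,400/90)
for nm,t,s,x0,z,L,W in(("cover",ct,cs,[588,20,0],18,120,90),("housing",ht,hs,[416,310,.1],60,130,100)):
    for which in("top","side","both"):
        def r(p):
            o=[]
            if which!="side":o.append(proj("top",pts(p[0],p[1],z,p[2],L,W))-t)
            if which!="top":
                pp=proj("side",pts(p[0],p[1],z,p[2],L,W))
                o.append(pp-s)
            o=np.concatenate(o).ravel(); return o[~np.isnan(o)]
        q=least_squares(r,x0); print(nm,which,q.x.round(3),np.abs(q.fun).max().round(2))
E
python3 fit.py
```

```text
cover top [ 5.92917e+02  2.10850e+01 -1.90000e-02] 0.42
cover side [ 5.91427e+02  1.83910e+01 -2.20000e-02] 0.93
cover both [ 5.92113e+02  1.94390e+01 -2.10000e-02] 1.47
housing top [4.17159e+02 3.08632e+02 1.25000e-01] 1.23
housing side [4.15945e+02 3.07595e+02 1.22000e-01] 0.81
housing both [4.16391e+02 3.08038e+02 1.24000e-01] 1.55
```

```bash
cat > ov.py <<'E'
from h import *
t=cv2.imread("pics/top0.png"); s=cv2.imread("pics/side0.png")
cov=(592.1,19.6,-.021); hou=(416.4,308.0,.124); th=.98
out=[]
for im,n,boxes in((t,"top",((268,152,60,60),(156,216,66,66))),(s,"side",((264,210,80,80),(95,185,90,90)))):
    row=[]
    for i,(x,y,w,h) in enumerate(boxes):
        k=390/w; c=crop(im,x,y,w,h,k)
        if i==0:
            draw(c,proj(n,pts(cov[0],cov[1],18,cov[2],120,90)),k,x,y,(0,0,255))
            draw(c,proj(n,pts(cov[0],cov[1],46,cov[2]+th,36,10)),k,x,y,(0,255,255))
        else:
            for L,W,col in((130,100,(0,0,255)),(100,70,(0,255,0))): draw(c,proj(n,pts(hou[0],hou[1],60,hou[2],L,W)),k,x,y,col)
            draw(c,proj(n,pts(hou[0],hou[1],54,hou[2],34,13)),k,x,y,(255,0,255))
        row.append(c)
    cv2.imwrite(f"pics/ov_{n}.png",np.hstack(row))
E
python3 ov.py
```

```text
(no output)
```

View pics/ov_top.png

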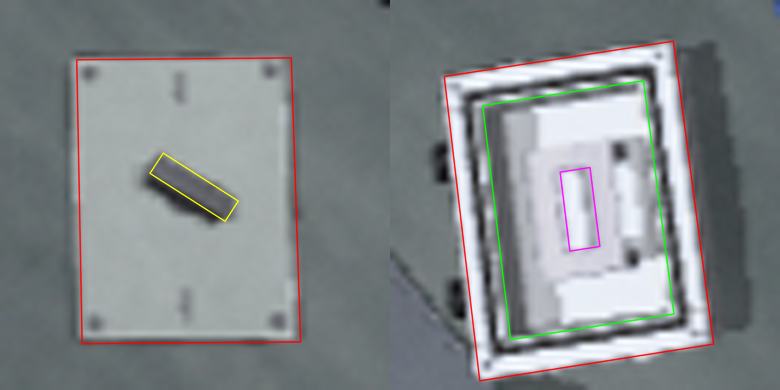

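View pics/ov_side.png

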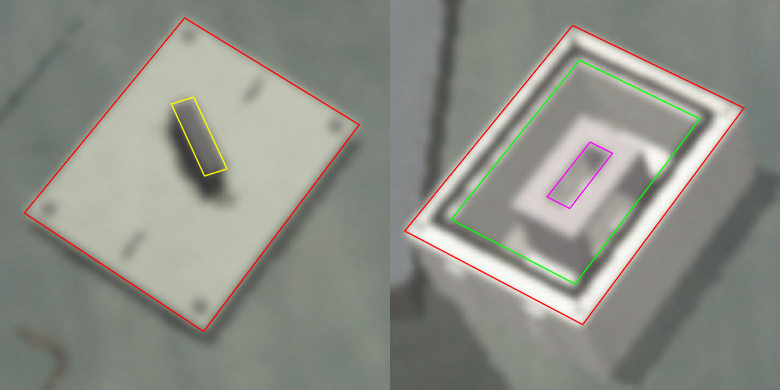

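```bash
cat >> h.py <<'E'
from scipy.spatial.transform import Rotation as Rn
def st():
    s=ctrl.read_state(); R=Rn.from_euler("xyz",s["tool_rot"]).as_matrix()
    print("t",round(s["clock"],2),"pos",s["eef_pos"].round(1),"yang",np.degrees(np.arctan2(R[1,1],R[0,1])).round(2),"xdir",R[:,0].round(4),"F",s["force"].round(1),"T",s["torque"].round(2),"w",round(s["width"],1),"q",s["qpos"].round(2)); return s
E
python3 -c "
from h import *
st()"
```

```text
t 1.0 pos [279.6 586.8 231.3] yang 64.51 xdir [-0.e+00  1.e-04 -1.e+00] F [ 0.  -0.1  0.1] T [-0.03 -0.02  0.02] w 85.5 q [-1.19  0.63  0.04  1.52 -0.03  1.   -0.02]
```

Emit:
arm_command --pt "0.5 1.56 -2.83 0 0 0 -5" --pt "0.5 1.56 -2.83 0 0 0 -5" --pt "0.5 1.56 -2.83 0 0 0 -5" --pt "0.5 1.56 -2.83 0 0 0 -5" --pt "0.5 1.56 -2.83 0 0 0 -5" --pt "0.5 1.56 -2.83 0 0 0 -5" --pt "0.5 1.56 -2.83 0 0 0 -5" --pt "0.5 1.56 -2.83 0 0 0 -5" --pt "0.5 1.56 -2.83 0 0 0 -5" --pt "0.5 1.56 -2.83 0 0 0 -5" --pt "0.5 1.56 -2.83 0 0 0 -5" --pt "0.5 1.56 -2.83 0 0 0 -5" --pt "0.5 1.56 -2.83 0 0 0 -5" --pt "0.5 1.56 -2.83 0 0 0 -5" --pt "0.5 1.56 -2.83 0 0 0 -5" --pt "0.5 1.56 -2.83 0 0 0 -5" --pt "0.5 1.56 -2.83 0 0 0 -5" --pt "0.5 1.56 -2.83 0 0 0 -5" --pt "0.5 1.56 -2.83 0 0 0 -5" --pt "0.5 1.56 -2.83 0 0 0 -4.5"

```text
clock: 2.67
eef_pos: [592.3, 19.5, 231.5]
tool_rot: [2.892, 1.57, 0.707]
force: [0.1, 0.2, -0.3]
width: 42.8
```

```bash
python3 -c "
from h import *
st()"
```

```text
t 2.67 pos [592.3  19.5 231.5] yang -35.21 xdir [ 4.e-04  3.e-04 -1.e+00] F [ 0.1  0.2 -0.3] T [-0.02 -0.02 -0.01] w 42.8 q [-0.4   0.59  0.52  1.69 -0.35  0.95 -0.36]
```

Emit:
arm_command --pt "0.5 0 0.05 -3.5 0 0 0" --pt "0.5 0 0 -3.5 0 0 0" --pt "0.5 0 0 -3.5 0 0 0" --pt "0.5 0 0 -3.5 0 0 0" --pt "0.5 0 0 -2.5 0 0 0" --pt "0.5 0 0 -0.6 0 0 0" --pt "0.5 0 0 0 0 0 0"

```text
clock: 3.25
eef_pos: [590.4, 21.3, 58.7]
tool_rot: [-0.946, 1.567, -3.128]
force: [0.4, 0.3, 0.5]
width: 42.5
```

```bash
python3 -c "
from h import *
st()
a=[]
for n,b in(('top',(258,142,80,80)),('side',(254,200,100,100))):
    im=ctrl.get_image(n); cv2.imwrite(f'pics/{n}1.png',im); a.append(crop(im,*b,390/b[2]))
cv2.imwrite('pics/z1.png',np.hstack(a))"
```

```text
t 3.25 pos [590.4  21.3  58.7] yang -35.0 xdir [-3.6e-03 -1.0e-04 -1.0e+00] F [0.4 0.3 0.5] T [-0.03 -0.03  0.02] w 42.5 q [-0.32  0.81  0.38  1.82 -0.49  0.6  -0.24]
```

View pics/z1.png

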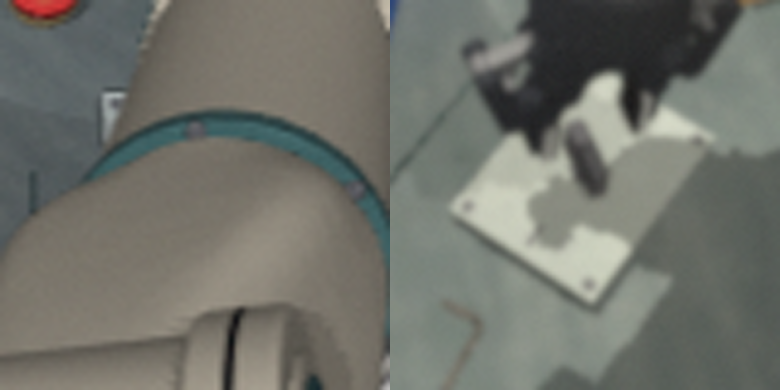

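The fingers straddle the wing, with tips at about (540,145) and (635,120) in the zoom and the wing between them. I'll go down to grip height.

Emit:
arm_command --pt "0.5 0 0 -1.2 0 0 0" --pt "0.5 0 0 -1.2 0 0 0" --pt "0.5 0 0 -0.8 0 0 0" --pt "0.5 0 0 0 0 0 0" --pt "0.5 0 0 0 0 0 0"

```text
clock: 3.77
eef_pos: [591.2, 21.3, 27.7]
tool_rot: [-0.987, 1.57, 3.114]
force: [-0.2, 0.2, 0.1]
width: 42.9
```

```bash
python3 -c "
from h import *
st()"
```

```text
t 3.77 pos [591.2  21.3  27.7] yang -34.99 xdir [-0.0012  0.     -1.    ] F [-0.2  0.2  0.1] T [-0.01 -0.    0.03] w 42.9 q [-0.3   0.86  0.34  1.83 -0.52  0.54 -0.22]
```

Emit:
arm_command --pt "0.5 0.1 -0.1 -0.5 0 0 0" --pt "0.5 0 0 0 0 0 0" --pt "0 0 0 0 0 0 0" --pt "0 0 0 0 0 0 0" --pt "0 0 0 0 0 0 0" --pt "0 0 0 0 0 0 0" --pt "0 0 0 0 0 0 0" --pt "0 0 0 0 0 0 0"

```text
clock: 4.43
eef_pos: [592.9, 20.2, 23.7]
tool_rot: [2.122, 1.57, -0.059]
force: [-0.8, -0.1, 2.6]
width: 8.6
```

```bash
python3 -c "
from h import *
st()"
```

```text
t 4.43 pos [592.9  20.2  23.7] yang -34.99 xdir [ 7.e-04 -0.e+00 -1.e+00] F [-0.8 -0.1  2.6] T [-0.04  0.03 -0.01] w 8.6 q [-0.29  0.87  0.34  1.83 -0.52  0.54 -0.22]
```

Emit:
arm_command --pt "0 0 0 1 0 0 0" --pt "0 0 0 2 0 0 0" --pt "0 0 0 3 0 0 0" --pt "0 0 0 3.5 0 0 0" --pt "0 0 0 3.5 0 0 0" --pt "0 -0.2 0.4 2.5 0 0 0" --pt "0 -0.8 1.2 1 0 0 0.8" --pt "0 -1.4 2.3 0 0 0 0.8" --pt "0 -1.5 2.5 0 0 0 0.8" --pt "0 -1.5 2.5 0 0 0 0.8" --pt "0 -1.5 2.5 0 0 0 0.8" --pt "0 -1.5 2.5 0 0 0 0.8" --pt "0 -1.5 2.5 0 0 0 0.8" --pt "0 -1.5 2.5 0 0 0 0.8" --pt "0 -1.5 2.5 0 0 0 0.8" --pt "0 -1.5 2.5 0 0 0 0.8" --pt "0 -1.5 2.4 0 0 0 0.3" --pt "0 -1.5 2.4 0 0 0 0" --pt "0 -1.2 1.6 0 0 0 0" --pt "0 0 0 0 0 0 0"

```text
clock: 6.1
eef_pos: [402.5, 327.9, 188.1]
tool_rot: [-1.62, 1.567, 2.635]
force: [-0.5, 0.7, -2.1]
width: 8.7
```

```bash
python3 -c "
from h import *
st()
for n in('top','side'):
    im=ctrl.get_image(n); cv2.imwrite(f'pics/{n}2.png',im)
cv2.imwrite('pics/z2.png',np.hstack([crop(cv2.imread(f'pics/{n}2.png'),*b,390/b[2]) for n,b in(('top',(125,180,130,130)),('side',(60,100,180,180)))]))"
```

```text
t 6.1 pos [402.5 327.9 188.1] yang -26.24 xdir [-0.0035  0.0019 -1.    ] F [-0.5  0.7 -2.1] T [-0.01  0.05 -0.02] w 8.7 q [-1.07  0.55  0.5   1.94 -0.38  0.75 -0.81]
```

View pics/z2.png

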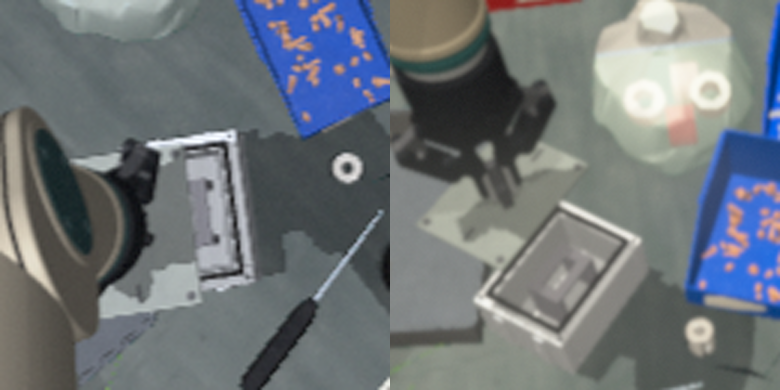

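The cover is held level. I overshot by about (-14,+20) mm. I'll correct that and come down to hover height.

Emit:
arm_command --pt "0 0.5 -0.7 0 0 0 -0.4" --pt "0 0.5 -0.7 -1.5 0 0 0" --pt "0 0.4 -0.6 -2 0 0 0" --pt "0 0 0 -2 0 0 0" --pt "0 0 0 -1.3 0 0 0" --pt "0 0 0 0 0 0 0" --pt "0 0 0 0 0 0 0" --pt "0 0 0 0 0 0 0"

```text
clock: 6.87
eef_pos: [422.0, 302.4, 121.2]
tool_rot: [2.267, 1.569, 0.222]
force: [0.4, -0.2, -1.0]
width: 9.1
```

```bash
cat > look.py <<'E'
import sys
from h import *
k=sys.argv[1]; dz=float(sys.argv[2])
s=st(); p=s["eef_pos"]; R=Rn.from_euler("xyz",s["tool_rot"]).as_matrix()
yaw=np.arctan2(R[1,1],R[0,1])-np.radians(-34.99)-.021
o=[]
for n,b in(("top",(145,200,90,90)),("side",(80,150,120,120))):
    im=ctrl.get_image(n); cv2.imwrite(f"pics/{n}{k}.png",im); kk=390/b[2]; c=crop(im,*b,kk); x,y=b[:2]
    draw(c,proj(n,pts(416.4,308,60,.124,130,100)),kk,x,y,(0,0,255))
    draw(c,proj(n,pts(p[0],p[1],p[2]-dz+18,yaw,120,90)),kk,x,y,(0,255,0))
    o.append(c)
cv2.imwrite(f"pics/z{k}.png",np.hstack(o)); print(yaw)
E
python3 look.py 3 23.7
```

```text
t 6.87 pos [422.  302.4 121.2] yang -27.2 xdir [ 1.5e-03  3.0e-04 -1.0e+00] F [ 0.4 -0.2 -1. ] T [-0.01 -0.   -0.01] w 9.1 q [-0.96  0.64  0.42  1.99 -0.45  0.59 -0.7 ]
0.11492008223180462
```

View pics/z3.png

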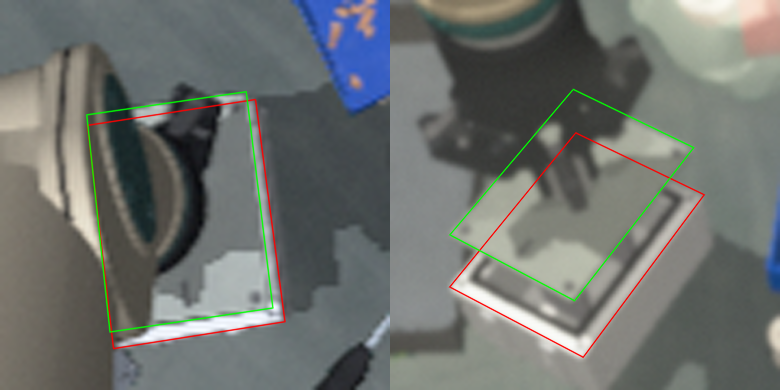

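Emit:
arm_command --pt "0 -0.3 0.3 0 0 0 0.3" --pt "0 -0.26 0.26 0 0 0 0.2" --pt "0 0 0 -0.5 0 0 0" --pt "0 0 0 0 0 0 0" --pt "0 0 0 0 0 0 0" --pt "0 0 0 0 0 0 0" --pt "0 0 0 0 0 0 0" --pt "0 0 0 0 0 0 0"

```text
clock: 7.63
eef_pos: [415.2, 308.8, 115.3]
tool_rot: [1.949, 1.571, -0.086]
force: [-0.5, -0.4, -1.8]
width: 8.8
```

```bash
python3 look.py 4 23.7; python3 -c "
from h import *
a=crop(cv2.imread('pics/side4.png'),105,170,75,60,10); cv2.imwrite('pics/z4b.png',a)"
```

```text
t 7.63 pos [415.2 308.8 115.3] yang -26.6 xdir [ 2.e-04 -0.e+00 -1.e+00] F [-0.5 -0.4 -1.8] T [-0.03 -0.01  0.03] w 8.8 q [-0.97  0.65  0.41  2.   -0.46  0.58 -0.7 ]
0.12545813123751667
```

View pics/z4.png

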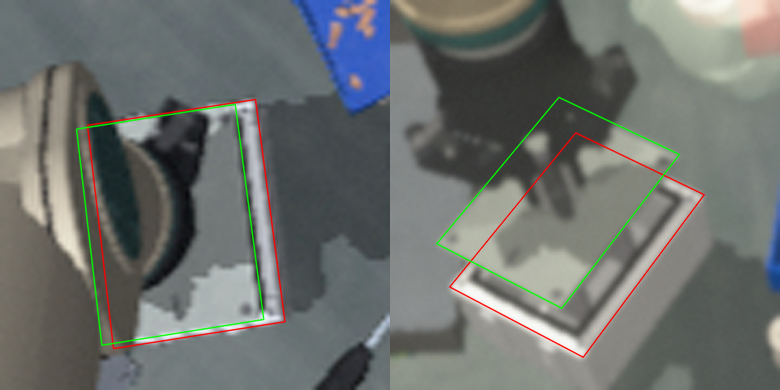

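View pics/z4b.png

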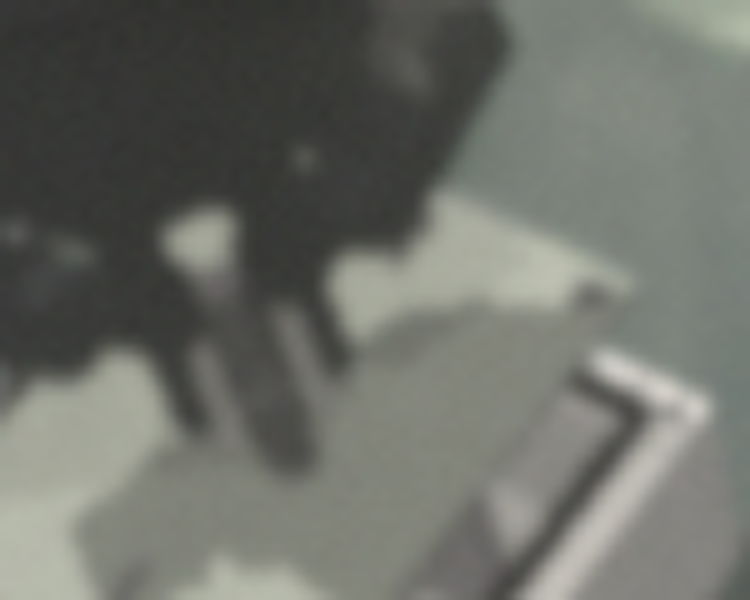

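```bash
cat > edge.py <<'E'
from h import *
from scipy.ndimage import map_coordinates as mc
def fitpose(img,n,x0,z,L,W,edges,span=3.,rng=(.1,.9),hz=0):
    g=cv2.cvtColor(img,cv2.COLOR_BGR2GRAY).astype(float)
    x=np.array(x0,float)
    for it in range(6):
        A=[];B=[];res={}
        P=proj(n,pts(x[0],x[1],z,x[2],L,W))
        for e in edges:
            r=rng if not isinstance(rng,dict) else rng.get(e,(.1,.9))
            a,b=P[e],P[(e+1)%4]; d=(b-a)/np.linalg.norm(b-a); nn=np.array([d[1],-d[0]])
            if nn@((a+b)/2-P.mean(0))<0: nn=-nn
            for t in np.linspace(*r,25):
                q=a+t*(b-a); off=np.arange(-span,span+.01,.2)
                v=mc(g,[(q[1]+off*nn[1]),(q[0]+off*nn[0])],order=1)
                v=np.convolve(v,np.ones(3)/3,'same'); gr=np.abs(np.gradient(v))[3:-3]; oo=off[3:-3]
                w=gr**4; m=(w*oo).sum()/w.sum()
                if gr.max()<1.0: continue
                row=[]
                for j,dj in enumerate((1,1,.01)):
                    y=x.copy(); y[j]+=dj; Pj=proj(n,pts(y[0],y[1],z,y[2],L,W)); qj=Pj[e]+t*(Pj[(e+1)%4]-Pj[e])
                    row.append((qj-q)@nn/dj)
                A.append(row);B.append(m);res.setdefault(e,[]).append(m)
        A=np.array(A);B=np.array(B)
        w=np.ones(len(B))
        for _ in range(10):
            dx=np.linalg.lstsq(A*w[:,None],B*w,rcond=None)[0]; w=1/np.sqrt(1+((A@dx-B)/.3)**2)
        x=x+dx
    print(n,x.round([1,1,3]) if False else np.round(x,3),{e:(round(np.median(v),2),len(v)) for e,v in res.items()}, "rms",np.sqrt(np.mean((A@dx-B)**2)).round(2))
    return x
if __name__=="__main__":
    t0,s0,t4,s4=[cv2.imread(f"pics/{k}.png") for k in("top0","side0","top4","side4")]
    print("cover0"); fitpose(t0,"top",(592,20,-.02),18,120,90,[0,1,2,3]); fitpose(s0,"side",(592,20,-.02),18,120,90,[0,1,2,3])
    print("housing"); fitpose(t0,"top",(416.4,308,.124),60,130,100,[0,1,2,3]); fitpose(s0,"side",(416.4,308,.124),60,130,100,[0,1,2,3])
    print("cover4");p=(415.2,308.8,.125);z=115.3-23.7+18
    fitpose(s4,"side",p,z,120,90,[1,2],rng={1:(.1,.9),2:(.1,.9)}); fitpose(t4,"top",p,z,120,90,[1,2],rng={1:(.1,.9),2:(.1,.6)})
E
python3 edge.py
```

```text
cover0
top [ 5.93299e+02  2.18230e+01 -9.00000e-03] {0: (np.float64(-0.39), 25), 1: (np.float64(-0.18), 25), 2: (np.float64(-0.32), 25), 3: (np.float64(-0.15), 25)} rms 0.32
side [ 5.92234e+02  1.97940e+01 -1.70000e-02] {0: (np.float64(0.04), 25), 1: (np.float64(-0.01), 25), 2: (np.float64(0.04), 25), 3: (np.float64(0.01), 25)} rms 0.09
housing
top [4.16040e+02 3.09329e+02 1.17000e-01] {0: (np.float64(-0.2), 25), 1: (np.float64(-0.17), 25), 2: (np.float64(-0.24), 25), 3: (np.float64(-0.36), 25)} rms 0.42
side [4.14140e+02 3.07088e+02 1.22000e-01] {0: (np.float64(-0.84), 25), 1: (np.float64(-0.07), 25), 2: (np.float64(-0.32), 25), 3: (np.float64(-1.31), 25)} rms 0.81
cover4
side [4.13754e+02 3.06995e+02 7.70000e-02] {1: (np.float64(0.04), 25), 2: (np.float64(0.13), 25)} rms 0.9
top [4.12873e+02 3.06489e+02 1.00000e-01] {1: (np.float64(-0.04), 25), 2: (np.float64(0.02), 25)} rms 0.3
```

```bash
python3 - <<'E'
from edge import *
t0,s0,t4,s4=[cv2.imread(f"pics/{k}.png") for k in("top0","side0","top4","side4")]
for sp in(1.6,2.0,2.5):
  print(sp); fitpose(s0,"side",(416.4,308,.124),60,130,100,[0,1,2,3],span=sp)
  fitpose(s0,"side",(416.4,308,.124),60,130,100,[1,2],span=sp)
  fitpose(t0,"top",(416.4,308.5,.124),60,130,100,[0,1,2,3],span=sp)
  p=(415.2,308.8,.125);z=115.3-23.7+18
  fitpose(s4,"side",p,z,120,90,[1,2],span=sp)
  fitpose(s4,"side",p,z,120,90,[1,2],span=sp,rng={1:(.5,.9),2:(.05,.9)})
E
```

```text
1.6
side [4.15348e+02 3.07906e+02 1.23000e-01] {0: (np.float64(0.16), 25), 1: (np.float64(0.2), 25), 2: (np.float64(0.23), 25), 3: (np.float64(0.33), 25)} rms 0.24
side [4.14908e+02 3.07342e+02 1.23000e-01] {1: (np.float64(-0.0), 25), 2: (np.float64(0.01), 25)} rms 0.13
top [4.16315e+02 3.09395e+02 1.24000e-01] {0: (np.float64(-0.14), 25), 1: (np.float64(0.02), 25), 2: (np.float64(-0.12), 25), 3: (np.float64(0.03), 25)} rms 0.24
side [4.14488e+02 3.08550e+02 1.10000e-01] {1: (np.float64(0.03), 22), 2: (np.float64(-0.01), 25)} rms 0.39
side [4.14440e+02 3.08987e+02 1.17000e-01] {1: (np.float64(-0.0), 25), 2: (np.float64(0.01), 24)} rms 0.21
2.0
side [4.15389e+02 3.07847e+02 1.23000e-01] {0: (np.float64(0.16), 25), 1: (np.float64(0.21), 25), 2: (np.float64(0.27), 25), 3: (np.float64(0.33), 25)} rms 0.26
side [4.14889e+02 3.07335e+02 1.22000e-01] {1: (np.float64(-0.0), 25), 2: (np.float64(0.02), 25)} rms 0.13
top [4.16316e+02 3.09403e+02 1.24000e-01] {0: (np.float64(-0.14), 25), 1: (np.float64(0.02), 25), 2: (np.float64(-0.12), 25), 3: (np.float64(0.03), 25)} rms 0.25
side [4.14191e+02 3.07301e+02 8.40000e-02] {1: (np.float64(0.1), 23), 2: (np.float64(0.08), 25)} rms 0.59
side [4.14269e+02 3.08709e+02 1.12000e-01] {1: (np.float64(0.0), 25), 2: (np.float64(0.0), 24)} rms 0.35
2.5
side [4.15336e+02 3.07211e+02 1.18000e-01] {0: (np.float64(0.18), 25), 1: (np.float64(-0.06), 25), 2: (np.float64(0.22), 25), 3: (np.float64(-0.74), 25)} rms 0.39
side [4.14792e+02 3.07318e+02 1.21000e-01] {1: (np.float64(-0.01), 25), 2: (np.float64(-0.0), 25)} rms 0.11
top [4.16324e+02 3.09385e+02 1.24000e-01] {0: (np.float64(-0.14), 25), 1: (np.float64(0.01), 25), 2: (np.float64(-0.12), 25), 3: (np.float64(0.03), 25)} rms 0.25
side [4.13848e+02 3.07211e+02 7.80000e-02] {1: (np.float64(0.02), 25), 2: (np.float64(0.04), 25)} rms 0.78
side [4.13882e+02 3.08011e+02 9.40000e-02] {1: (np.float64(-0.0), 25), 2: (np.float64(0.0), 25)} rms 0.83
```

Emit:
arm_command --pt "0 0.08 -0.09 -0.5 0 0 -0.2" --pt "0 0 0 -0.8 0 0 0" --pt "0 0 0 -0.8 0 0 0" --pt "0 0 0 -0.5 0 0 0" --pt "0 0 0 -0.3 0 0 0" --pt "0 0 0 0 0 0 0" --pt "0 0 0 0 0 0 0" --pt "0 0 0 0 0 0 0" --pt "0 0 0 0 0 0 0"

```text
clock: 8.48
eef_pos: [416.1, 308.1, 86.6]
tool_rot: [2.681, 1.57, 0.643]
force: [-0.8, 0.5, -0.9]
width: 9.0
```

```bash
python3 look.py 5 23.7
```

```text
t 8.48 pos [416.1 308.1  86.6] yang -26.79 xdir [ 6.e-04  4.e-04 -1.e+00] F [-0.8  0.5 -0.9] T [0.   0.03 0.02] w 9.0 q [-0.94  0.7   0.37  2.02 -0.49  0.52 -0.67]
0.12213925280096428
```

View pics/z5.png

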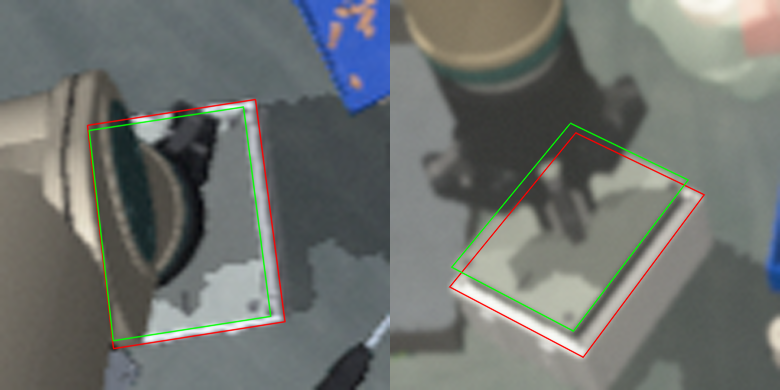

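The cover is centred in the opening with no contact force. I'll ease it down onto the seal.

Emit:
arm_command --pt "0 0 0 -0.3 0 0 0" --pt "0 0 0 -0.3 0 0 0" --pt "0 0 0 -0.3 0 0 0" --pt "0 0 0 0 0 0 0" --pt "0 0 0 0 0 0 0" --pt "0 0 0 0 0 0 0"

```text
clock: 9.08
eef_pos: [415.9, 307.9, 77.2]
tool_rot: [0.041, 1.571, -1.997]
force: [0.2, -0.3, -1.8]
width: 8.8
```

Emit:
arm_command --pt "0 0 0 -0.1 0 0 0" --pt "0 0 0 0 0 0 0" --pt "0 0 0 0 0 0 0" --pt "0 0 0 0 0 0 0"

```text
clock: 9.42
eef_pos: [415.9, 308.0, 76.4]
tool_rot: [2.823, 1.571, 0.784]
force: [0.4, 0.3, -2.4]
width: 9.0
```

```bash
python3 look.py 6 23.7
```

```text
t 9.42 pos [415.9 308.   76.4] yang -26.79 xdir [ 1.e-04  1.e-04 -1.e+00] F [ 0.4  0.3 -2.4] T [0.04 0.03 0.01] w 9.0 q [-0.93  0.71  0.36  2.02 -0.51  0.49 -0.66]
0.1221871828364315
```

View pics/z6.png

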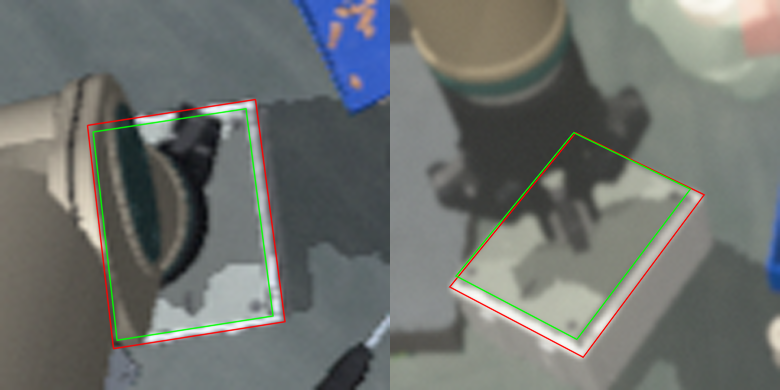

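Emit:
arm_command --pt "0 0 0 -0.1 0 0 0" --pt "0 0 0 -0.1 0 0 0" --pt "0 0 0 0 0 0 0" --pt "0 0 0 0 0 0 0" --pt "0 0 0 0 0 0 0"

```text
clock: 9.93
eef_pos: [416.0, 308.0, 74.5]
tool_rot: [2.846, 1.57, 0.808]
force: [-0.7, 0.0, 2.0]
width: 8.6
```

Emit:
arm_command --pt "0 0 0 -0.05 0 0 0" --pt "0 0 0 0 0 0 0" --pt "0 0 0 0 0 0 0" --pt "0 0 0 0 0 0 0"

```text
clock: 10.27
eef_pos: [416.0, 308.1, 73.9]
tool_rot: [2.746, 1.57, 0.708]
force: [-0.2, 0.1, 3.6]
width: 9.2
```

```bash
python3 look.py 7 23.7
```

```text
t 10.27 pos [416.  308.1  73.9] yang -26.79 xdir [ 3.e-04  2.e-04 -1.e+00] F [-0.2  0.1  3.6] T [ 0.03  0.04 -0.  ] w 9.2 q [-0.92  0.72  0.35  2.02 -0.51  0.49 -0.66]
0.12216049151669502
```

Reading at the seal: +3.6 N, about 1.7 mm of compression, level, and the wing still crosswise. Next I turn it clockwise by 56°.

Emit:
arm_command --pt "0 0 0 0.02 0 0 -2" --pt "0 0 0 0 0 0 -4" --pt "0 0 0 0 0 0 -4" --pt "0 0 0 0 0 0 -4" --pt "0 0 0 0 0 0 -4" --pt "0 0 0 0 0 0 -4" --pt "0 0 0 0 0 0 -4" --pt "0 0 0 0 0 0 -4" --pt "0 0 0 0 0 0 -4" --pt "0 0 0 0 0 0 -4" --pt "0 0 0 0 0 0 -4" --pt "0 0 0 0 0 0 -4" --pt "0 0 0 0 0 0 -4" --pt "0 0 0 0 0 0 -4" --pt "0 0 0 0 0 0 -2" --pt "0 0 0 0 0 0 0" --pt "0 0 0 0 0 0 0" --pt "0 0 0 0 0 0 0" --pt "0 0 0 0 0 0 0"

```text
clock: 11.95
eef_pos: [415.9, 308.1, 74.1]
tool_rot: [-2.058, 1.57, 1.21]
force: [-1.1, -0.2, 2.1]
width: 8.8
```

```bash
python3 look.py 8 23.7
```

```text
t 11.95 pos [415.9 308.1  74.1] yang -82.77 xdir [ 1.e-04  3.e-04 -1.e+00] F [-1.1 -0.2  2.1] T [ 0.07  0.01 -0.02] w 8.8 q [-1.08  0.78  0.62  2.03 -0.81  0.59 -1.34]
-0.8549827598945581
```

View pics/z8.png

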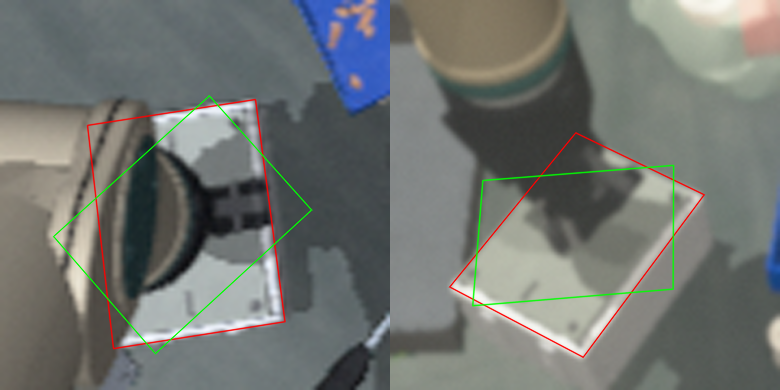

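The cover stayed square on the housing; the green box follows only the tool's yaw. The wing now lies along the long side, so I push down.

Emit:
arm_command --pt "0 0 0 -0.1 0 0 0" --pt "0 0 0 -0.1 0 0 0" --pt "0 0 0 -0.1 0 0 0" --pt "0 0 0 0 0 0 0" --pt "0 0 0 0 0 0 0" --pt "0 0 0 0 0 0 0"

```text
clock: 12.55
eef_pos: [415.9, 308.1, 71.4]
tool_rot: [-1.814, 1.57, 1.454]
force: [-0.3, -0.6, 6.3]
width: 8.8
```

Emit:
arm_command --pt "0 0 0 -0.1 0 0 0" --pt "0 0 0 -0.05 0 0 0" --pt "0 0 0 0 0 0 0" --pt "0 0 0 0 0 0 0" --pt "0 0 0 0 0 0 0" --pt "0 0 0 0 0 0 0"

```text
clock: 13.05
eef_pos: [415.9, 308.1, 70.1]
tool_rot: [-1.761, 1.57, 1.507]
force: [-0.8, -0.6, 9.7]
width: 8.6
```

Emit:
arm_command --pt "0 0 0 -0.1 0 0 0" --pt "0 0 0 0 0 0 0" --pt "0 0 0 0 0 0 0" --pt "0 0 0 0 0 0 0"

```text
clock: 13.38
eef_pos: [416.0, 308.1, 69.6]
tool_rot: [-1.729, 1.569, 1.539]
force: [-3.1, -0.7, 14.1]
width: 8.4
```

Emit:
arm_command --pt "0 0 0 -0.1 0 0 0" --pt "0 0 0 0 0 0 0" --pt "0 0 0 0 0 0 0" --pt "0 0 0 0 0 0 0"

```text
clock: 13.72
eef_pos: [416.0, 308.1, 69.5]
tool_rot: [-1.687, 1.568, 1.58]
force: [-4.0, -1.3, 23.5]
width: 8.7
```

Emit:
arm_command --pt "0 0 0 0 0 0 0" --pt "0 0 0 0 0 0 0" --pt "0 0 0 0 0 0 0" --pt "0 0 0 0 0 0 0"

```text
clock: 14.05
eef_pos: [416.0, 308.1, 69.5]
tool_rot: [-1.686, 1.568, 1.581]
force: [-3.8, -1.9, 23.2]
width: 8.6
```

```bash
sed -i 's/^yaw=.*/yaw=.124/' look.py; python3 look.py 9 23.6; python3 - <<'E'
from edge import *
s=cv2.imread("pics/side9.png")
for z in(64,68,70): fitpose(s,"side",(415.3,307.9,.123),z,120,90,[1,2],span=1.6,rng={1:(.45,.95),2:(.05,.95)})
for n in("side","top"): print([(d["centre"],d["conf"]) for d in ctrl.spot_in("cover",n)][:1])
st()
E
```

```text
t 14.05 pos [416.  308.1  69.5] yang -82.8 xdir [-0.      0.0024 -1.    ] F [-3.8 -1.9 23.2] T [-0.36  1.06 -0.02] w 8.6 q [-1.08  0.78  0.61  2.03 -0.82  0.58 -1.33]
0.124
side [4.15274e+02 3.06752e+02 1.18000e-01] {1: (np.float64(-0.01), 25), 2: (np.float64(-0.01), 25)} rms 0.13
side [4.14251e+02 3.04690e+02 1.18000e-01] {1: (np.float64(-0.03), 25), 2: (np.float64(-0.02), 25)} rms 0.13
side [4.13742e+02 3.03658e+02 1.18000e-01] {1: (np.float64(-0.03), 25), 2: (np.float64(-0.01), 25)} rms 0.13
[([392.3, 293.5, 64.0], 0.83)]
[([392.0, 288.9, 60.5], 0.71)]
t 14.25 pos [416.  308.1  69.5] yang -82.8 xdir [ 0.      0.0024 -1.    ] F [-4.3 -1.3 25.9] T [-0.36  1.09 -0.03] w 9.0 q [-1.08  0.78  0.61  2.03 -0.82  0.58 -1.33]
```

View pics/z9.png

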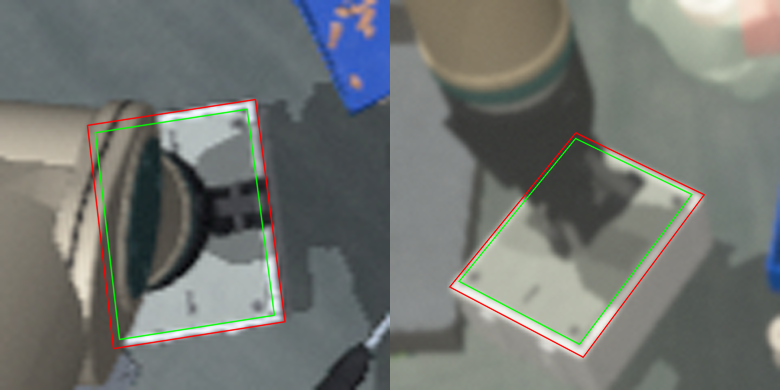

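```bash
python3 -c "
from h import *
print(ctrl.finish_job()); st()"
```

```text
the job is handed in; nothing more can be done
None
the job is handed in; nothing more can be done
```

The cover is on the housing with the wing along the long side, and the arm was still gripping and pressing it home when I handed the job in, at about 14.3 s.

**What I did**
1. I picked the cover up by its wing and centred it over the opening.
2. I pressed it onto the seal, level and with the wing still crosswise, to about 1.7 mm of compression judged from the force.
3. Only then did I turn the wing 56° clockwise on the housing, and the cover stayed square.
4. I pushed it down to the hard stop.

**Last checks**
- **Height:** the tool stopped at z 69.5 mm, against 69.7 mm expected for a cover fully home.
- **Push:** the upward force rose sharply at the stop, to 23–26 N. The seal alone would give about 11 N, so the rest is the push against the frame.
- **Wing:** it points 7.2° in world axes, against 7.1° for the housing's long side. This comes from the tool angle, since the wing can't be seen between the fingers.
- **Position:** the side camera puts the cover about 1 mm and 0.3° from the housing centre.

**What disagreed**
- The top camera read about 1–2 mm off from the side camera, so I relied on the side camera and the arm's own readings.
- The final "cover" detections were about 25–30 mm off the true centre. They report the middle of the visible surface, and the arm hid part of the cover.
- A side force of about 4 N remained at the end.
- I didn't re-measure the other things on the bench; nothing showed unexpected contact.

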